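# Release the bench press and take out the link arm

### The arm

A 6-joint arm with a two-finger parallel gripper is mounted at the origin on the work surface. World frame = base frame: x ahead of the robot, y to its left, z up, the work surface at z = 0. Lengths are in m, angles in rad, forces in N, time in s.
With the tool pointing down it reaches from about 0.375 to 0.975 m from the base axis. Payload 3.8 kg.
Tool frame: the origin (TCP) lies midway between the tips of the shut fingers; the grasp point (between the pads) lies 19 mm behind it; x points along the fingers, z is the direction in which the jaws open and shut, and the axes are right-handed (so a half turn about x gives the same grasp; the last joint's range is limited). The gripper opens to 85 mm and grips with 20 to 120 N. Pads are 22 mm wide; open, the fingers measure 114 mm over their backs; the gripper's body (76 mm by 85 mm) begins 54 mm behind the grasp point. The pads swing forward as they close: fully open they stand 13 mm farther back than shut.
Start: joints at [-1.26, 0.264, 1.604, -0, 1.274, -0.037], TCP at [0.23, -0.635, 0.231] pointing down, gripper open.
Joint ranges: [-2.63, 2.63], [-0.94, 2.18], [0.31, 2.57], [-1.31, 4.45], [0, 2.66], [-2.55, 2.55]. Speed limits (rad/s): [2.57, 2.57, 3.14, 3.14, 3.14, 3.14].

### API

Orientations are given as a rotation vector (axis times angle).
In Python, from workcell import * gives the robot as it stands. The module is installed in compiled form; this text tells all that it offers.
- The arm moves only by the tool carry_out, never from a script. Its arguments are lists of equal length, an entry for each row: "offset": the shift along the tool's x, y, z in cm, a list of three; "delta_rot": the turn, a rotation vector about the tool's x, y, z in degrees, a list of three. A call has exactly 5 rows; each row shifts and turns the commanded pose from where the row before left it, along the tool's axes as they then stand; what a row does not reach is not made up. A row lasts 1/12 s, in which the tool goes at most 41.7 mm and 7.16 degrees, less where a joint would pass 70% of its speed; a pose out of reach is approached as far as the arm can. A call is refused whole if a number of a shift passes 4.17 or a number of a turn 7.16, either way. A call with a gripper value outside its range is refused whole. "fingers" is the opening, from -1 (shut) to 1 (fully open), set as the call begins (left out, the last holds). The fingers move at their own pace and stop on an object; "newtons" is the grip in N (left out, the last holds). Time passes only in rows, so rows that do not move let the fingers close, or fill a call up. It gives the time, the measured TCP pose, the force and the opening at its end, in the units of the state.
- read_state(): the state, without advancing time (a new reading comes with each control period).
- read_camera(name): name is "side" or "top"; returns (picture, depth): 400x640x3 uint8, red, green, blue; 400x640 float32, m along the optical axis (not along the pixel's ray), 0 where there is no reading.
- get_calibration(name): a dict with "fx", "fy", "cx", "cy" (pixels), "R" (3x3) and "t" (3): a world point X has camera coordinates R X + t. Camera axes: x right, y down, z forward; pixel columns grow to the right and rows downward; lengths in m; the calibration is good to about 2 mm. A picture is of the moment at which its call begins. get_calibration takes no time and is no camera call.
- finish_job(): hands the job in, once; it reports no verdict.
The state is a dict: "time": time; "q": joint angles; "joint_vel": joint speeds; "joint_torque": joint torques, N m; "tool_pos": TCP position; "tcp_rot": TCP orientation; "wrist_force": force on the tool from outside, world axes, zero at the start; "torque": the same for the moment, N m; "width": opening from 0.0 (shut) to 1.0 (fully open).
Only numpy, scipy, OpenCV 4.12 (cv2) and the standard library are available. Lean on these libraries where they do the work, as an engineer would, in place of code of your own. Each camera call takes 0.05 s, during which the arm holds its last target. There are 200 camera calls.

### The job

The bush is in, so release the bench press: throw the holding pawl right over backwards by its red knob so that it lies clear of the ratchet wheel, then wind the crank back until the ram is up at the top of its stroke. Only then take the aluminium link arm out from under the ram and lay it gently and flat in the blue tray, not dropped. Leave the pawl thrown back and the ram up, and do not disturb the offcut, the glue bottle or the tape measure.

Things in the scene. Friction and masses are not known exactly. Their poses are not given: they have to be found in the camera images.
- pawl (a joint): Angle (rad) of the holding pawl on its pin: dark steel bar, 14 x 70 mm, left of the press head. 0 (start): nose down in the ratchet teeth, stopping the wheel from turning back. Grows as the nose is lifted and swung up and over backwards, away from the robot. It weighs 130 g, tips over centre at about 1.15 and falls on to a stop at 2.0, where it stays; below that it falls back into the teeth
- pawl_knob (a point): Centre of the red ball knob, 26 mm across, on an upright stem on the pawl's nose; at the start 0.297 m above the bench and 31 mm above the pawl bar, the highest thing within 60 mm. It swings upright on a circle of 74 mm radius about pawl_pin. Free space on both sides of it
- pawl_pin (a point): Fixed point of the press on the axis of the pawl's pin, in the plane in which the knob swings, 0.253 m above the bench. Its axes are the press's own and turn with the press: x away from the robot (the throat opens towards -x), y to the left along the pin, z up
- wheel (a joint): Angle (rad) of the shaft with the ratchet wheel (steel, 104 mm across, 15 teeth, left of the press) and the crank (right). 0 at the start; grows to a stop at 2.15 as it is wound back: the grip, at the start in front and 31 mm below the shaft, goes up, over the top and just past it (positive turn about press y). The pawl in the teeth stops it at 0.05. Takes 5 N at the grip, stays where left
- crank_axis (a point): Fixed point on the axis of the shaft, level with the middle of the crank grip, 0.195 m above the bench; the same axes as pawl_pin
- crank_grip (a point): Middle of the black crank grip: a cylinder 26 mm across and 100 mm long, parallel to the shaft (press y), which spins freely on its pin at the end of a crank 120 mm long. The crank bar is 54 mm from this point, towards the press; nothing stands above the grip
- ram (a joint): Height (m) of the ram (square steel bar, 22 mm) above its start: 0 at the start, with its face on the link arm's big boss; 0.031 at the top of its stroke. Moved by the wheel alone, 14.3 mm per rad wound back
- ram_face (a point): Centre of the ram's lower face, 74.5 mm above the bench at the start. The press's head around the ram reaches from 0.15 to 0.235 m above the bench and 35 mm ahead of the ram axis towards the robot. Below it the steel bed: 40 mm above the bench, 120 mm wide, reaching 125 mm ahead of the ram axis
- link_mid (a point): Bare aluminium link arm, 184 mm long, about 280 g, flat on the bed. The point is midway between its bosses, 11 mm above its underside; x points to the big boss (50 mm across, 34 high, brass bush), 70 mm away, under the ram. The small boss (38 across, 26 high), 70 mm the other way, sticks out to the robot. Between: a bar 26 wide, 22 high, to pinch from above. Centre of mass: 16 mm along +x
- tray_in (a point): Blue plastic tray fixed on the bench, left or right of the press: 250 mm (x) by 160 mm (y) outside, 40 mm high, walls and floor 5 mm thick. The point is the centre of its inner floor, 5 mm above the bench; x along its long side, z up
- offcut_mid (a point): Centre of a loose pine offcut, 150 x 90 x 45 mm, lying flat on the other side of the press from the tray. Not to be disturbed
- glue_mid (a point): Middle of a yellow glue bottle with a red cap, 60 mm across, 150 mm high, standing behind and to the right of the press. Not to be disturbed
- tape_mid (a point): Middle of a black and yellow tape measure, 75 x 40 mm and 65 mm high, standing behind and to the left of the press. Not to be disturbed
Mind the look-alikes: they are no part of the job. What is meant by the part that bears link_mid is not green or orange, and is the smaller of those in its own colour.

How it is judged:
On the way, in this order (a step that is already met when the one before it is completed fails the run):
1. the holding pawl is thrown right over, clear of the ratchet wheel, and stays there (value of joint pawl above 1.6 rad and contact force between the fingers and pawl below 0.2 N), for 0.2 s.
2. the crank is wound back and the ram is up at the top of its stroke, the pawl still thrown back (value of joint ram above 0.027 m and value of joint pawl above 1.6 rad), for 0.2 s.
At the end, for the whole second after the job is handed in: The link arm lies flat (within 0.1 rad) and upright on the floor of the tray, inside its walls (its middle within 60 mm along and 50 mm across of the tray's centre), at rest; the ram is still at least 25 mm up and the pawl still thrown back (past 1.6 rad) (x of link_mid in the frame of tray_in between -0.06 and 0.06 m and y of link_mid in the frame of tray_in between -0.05 and 0.05 m and z of link_mid in the frame of tray_in below 0.017 m and angle between link_mid's own z axis and vertical below 0.1 rad and linear speed of link below 0.02 m/s and value of joint ram above 0.025 m and value of joint pawl above 1.6 rad); the robot touches nothing.
It fails at once if the wheel is forced backwards with the pawl in its teeth (value of joint wheel above 0.15 rad and value of joint pawl below 0.3 rad).
It fails at once if the link arm is moved from its place (30 mm) before the ram is up (distance of link_mid from where it was at the start of the episode above 0.03 m and value of joint ram below 0.02 m).
It fails at once if the link arm is dropped (falls faster than 0.7 m/s out of the fingers) (linear speed of link above 0.7 m/s and contact force between the fingers and link below 0.1 N).
It fails at once if the offcut, the glue bottle or the tape measure is moved more than 30 mm (distance of any of offcut_mid, glue_mid, tape_mid from where it was at the start of the episode above 0.03 m).
It also fails if it takes over 66 s, if anything falls off the work surface, if the arm or the gripper's body presses on something with over 40 N, if the wrist force passes 120 N, or if a joint passes its speed limit or range.

## Working session

There is one attempt and no reset: what is moved stays moved. The work goes in short steps, Python scripts to look and compute and a tool call to move; the robot and the scene stay as the last step left them, time stands still between calls to the robot, and variables do not carry over. Pictures are saved under pics/ and viewed, about 8 in all and at most 12, crops included, and the job is handed in when it is done.

Besides the shell and the picture viewer there is one more tool, called as name(argument=value, ...) on one line, values as JSON. carry_out: Moves the arm, as the interface text tells. Its arguments: {"type":"object","properties":{"offset":{"type":"array"},"delta_rot":{"type":"array"},"fingers":{"type":"number"},"newtons":{"type":"number"}},"required":["offset","delta_rot"]}

```bash
mkdir -p pics; cat > h.py <<'E'
from workcell import *
import numpy as np, cv2
from scipy.spatial.transform import Rotation as Ro
def snap(cam,fn,crop=None,s=1):
    p,d=read_camera(cam); np.savez('last_'+cam,p=p,d=d)
    save(p,fn,crop,s); return p,d
def save(p,fn,crop=None,s=1):
    if crop: x0,y0,x1,y1=crop; p=p[y0:y1,x0:x1]
    p=cv2.resize(p,None,fx=s,fy=s,interpolation=cv2.INTER_CUBIC)
    cv2.imwrite('pics/'+fn,p[...,::-1])
def back(cam,d,pts):
    c=get_calibration(cam);o=[]
    for u,v in pts:
        w=d[int(v)-1:int(v)+2,int(u)-1:int(u)+2]; w=w[w>0]; z=np.median(w) if w.size else np.nan
        o.append(c['R'].T@(np.array([(u-c['cx'])/c['fx']*z,(v-c['cy'])/c['fy']*z,z])-c['t']))
    return np.array(o)
def proj(cam,X):
    c=get_calibration(cam);q=c['R']@np.asarray(X)+c['t']; return q[:2]/q[2]*[c['fx'],c['fy']]+[c['cx'],c['cy']]
def onz(cam,u,v,z):
    c=get_calibration(cam);r=c['R'].T@np.array([(u-c['cx'])/c['fx'],(v-c['cy'])/c['fy'],1]);o=-c['R'].T@c['t']
    return o+r*(z-o[2])/r[2]
E
python3 - <<'E'
from h import *
snap('top','t1.png',None,1.25);snap('side','s1.png',None,1.25)
np.set_printoptions(precision=3,suppress=True)
for n in('top','side'):
  c=get_calibration(n);print(n,c['fx'],-c['R'].T@c['t'],c['R'])
s=read_state();print(s);print(Ro.from_rotvec(s['tcp_rot']).as_matrix())
E
```

```text
top 490.1419256574841 [ 0.236 -0.025  1.589] [[ 0.022 -1.    -0.01 ]
 [-0.981 -0.02  -0.195]
 [ 0.195  0.014 -0.981]]
side 510.8942793889815 [0.339 1.092 1.154] [[-0.989 -0.146 -0.021]
 [-0.079  0.647 -0.758]
 [ 0.124 -0.748 -0.652]]
{'time': 0.1, 'q': array([-1.26 ,  0.265,  1.605,  0.   ,  1.274, -0.037]), 'joint_vel': array([ 0.002,  0.001, -0.005, -0.   ,  0.   ,  0.002]), 'joint_torque': array([ -0.   , -51.671, -36.859,  -0.   ,   0.006,   0.   ]), 'tool_pos': array([ 0.23 , -0.634,  0.23 ]), 'tcp_rot': array([ 0.951,  1.356, -0.949]), 'wrist_force': array([-0.79 ,  0.1  ,  0.048]), 'torque': array([ 0.043,  0.048, -0.016]), 'width': 0.9988973149905237}
[[-0.001  0.94   0.341]
 [ 0.002  0.341 -0.94 ]
 [-1.     0.    -0.002]]
```

View pics/t1.png

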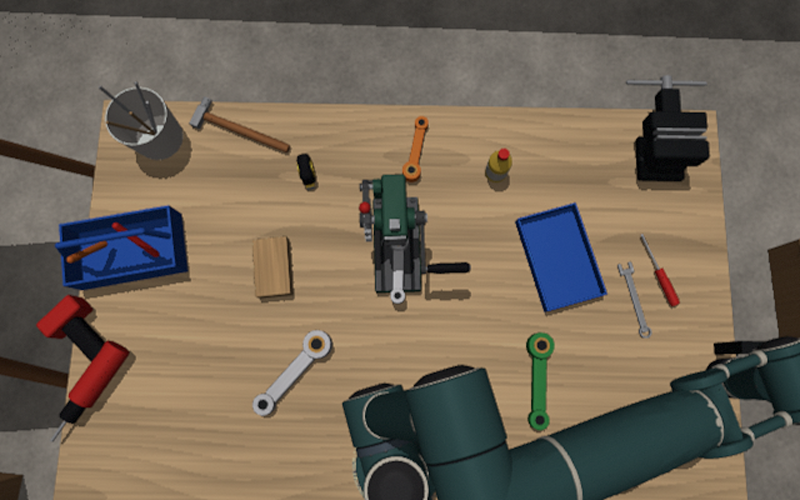

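View pics/s1.png

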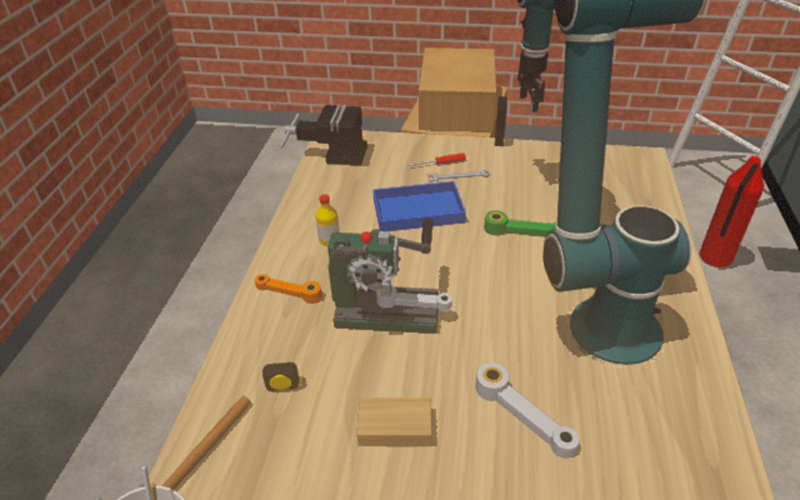

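The top view shows the press at (395,235), the red knob at (365,208), the crank grip at (450,268) and the empty blue tray at (560,258). There are four link arms: orange (416,148), green (540,380), a large silver one loose at (292,372), and a smaller silver one under the ram with its small boss at (398,296). The one under the ram fits: it is aluminium and the smaller of the two. I'll confirm with a crop.

```bash
python3 - <<'E'
from h import *
np.set_printoptions(precision=3,suppress=True)
a=np.load('last_top.npz');b=np.load('last_side.npz')
A=cv2.resize(a['p'][130:250,275:385],None,fx=5,fy=5,interpolation=2)
cv2.imwrite('pics/t2.png',A[...,::-1])
save(b['p'],'s2.png',(255,170,375,270),5)
def cen(m):
  n,l,st,c=cv2.connectedComponentsWithStats(m.astype(np.uint8)); return [(c[i].round(1),st[i,4]) for i in range(1,n) if st[i,4]>15]
for n,z in(('top',a),('side',b)):
  p=z['p'].astype(int);m=(p[...,0]>130)&(p[...,1]<70)&(p[...,2]<70)
  for c,k in cen(m):print(n,c,k,onz(n,*c,.297),back(n,z['d'],[c])[0])
# tray corners
p=a['p'].astype(int);m=((p[...,2]>90)&(p[...,0]<60)&(np.arange(640)>400)).astype(np.uint8)
cs,_=cv2.findContours(m,0,2);c=max(cs,key=cv2.contourArea);r=cv2.minAreaRect(c);bx=cv2.boxPoints(r);print(r)
for q in bx:print(q,onz('top',*q,.04))
E
```

```text
top [402.6 122.5] 52 [ 0.704 -0.222  0.297] [ 0.757 -0.244  0.151]
top [290.8 164.6] 33 [0.578 0.083 0.297] [0.575 0.082 0.308]
top [534.6 229.1] 160 [ 0.415 -0.567  0.297] [ 0.452 -0.68   0.027]
top [ 45.6 252.1] 456 [0.327 0.723 0.297] [0.342 0.85  0.079]
top [ 74.2 298.6] 670 [0.209 0.633 0.297] [0.204 0.747 0.073]
side [360.4 126.6] 100 [ 0.423 -0.238  0.297] [ 0.451 -0.669  0.019]
side [587.  168.3] 1204 [-0.203 -0.101  0.297] [-0.656 -1.101 -0.422]
side [259.  158.9] 39 [ 0.694 -0.039  0.297] [ 0.756 -0.236  0.147]
side [590.8 178.7] 28 [-0.201 -0.056  0.297] [-0.708 -1.132 -0.507]
side [292.6 189.4] 53 [0.575 0.083 0.297] [0.572 0.092 0.305]
((449.19873046875, 205.10853576660156), (79.13304138183594, 49.470272064208984), 71.91655731201172)
[413.404 175.174] [ 0.618 -0.294  0.04 ]
[460.431 159.819] [ 0.673 -0.448  0.04 ]
[484.994 235.043] [ 0.428 -0.517  0.04 ]
[437.967 250.399] [ 0.377 -0.368  0.04 ]
```

View pics/t2.png

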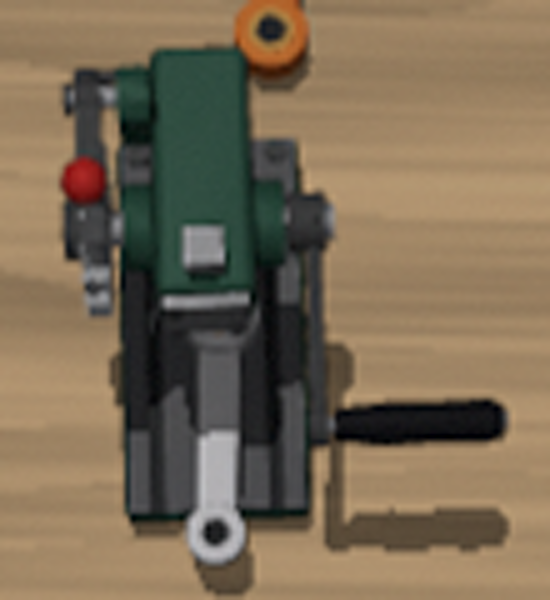

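View pics/s2.png

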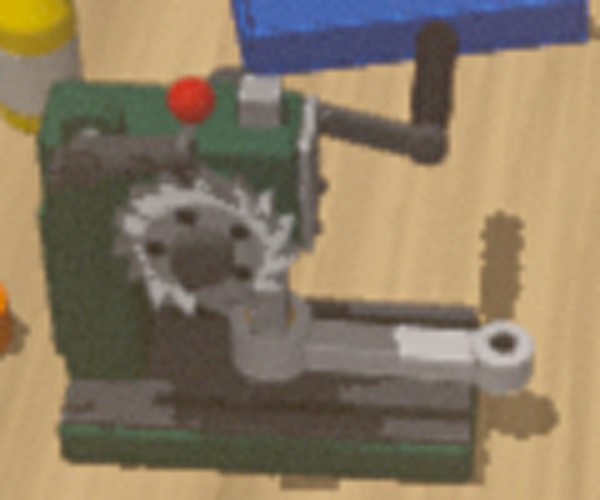

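The crops confirm it: the small silver link arm is under the ram, with its small boss at (215,532) in the crop. Next I compute the geometry.

```bash
python3 - <<'E'
from h import *
np.set_printoptions(precision=4,suppress=True)
T=lambda u,v,z:onz('top',275+u/5-.4,130+v/5-.4,z)
S=lambda u,v,z:onz('side',255+u/5-.4,170+v/5-.4,z)
for n,x in dict(bossT=T(215,530,.066),bossS=S(503,343,.066),gripT0=T(336,424,.164),gripT1=T(505,418,.164),gripS0=S(430,148,.164),gripS1=S(436,38,.164),
 bedL=T(128,518,.04),bedR=T(308,512,.04),bedLs=S(472,440,.04),bedRs=S(478,312,.04),bedBLs=S(65,425,.04),headFL=T(165,292,.235),headFR=T(250,288,.235),
 pinL=T(68,100,.253),pinL2=T(115,97,.253),shaftR=T(325,220,.195),ramtop=T(204,247,.26)).items(): print(n,x)
# link bar axis from side
print('bar',T(218,380,.062),T(217,440,.062))
E
```

```text
bossT [0.4124 0.0113 0.066 ]
bossS [0.4102 0.013  0.066 ]
gripT0 [ 0.4651 -0.0607  0.164 ]
gripT1 [ 0.4707 -0.16    0.164 ]
gripS0 [ 0.4615 -0.046   0.164 ]
gripS1 [ 0.4696 -0.1505  0.164 ]
bedL [0.4219 0.0673 0.04  ]
bedR [ 0.4281 -0.0469  0.04  ]
bedLs [0.4226 0.0692 0.04  ]
bedRs [ 0.4298 -0.0378  0.04  ]
bedBLs [0.6635 0.0878 0.04  ]
headFL [0.5272 0.0388 0.235 ]
headFR [ 0.5305 -0.0092  0.235 ]
pinL [0.6335 0.096  0.253 ]
pinL2 [0.6358 0.0695 0.253 ]
shaftR [ 0.5807 -0.0517  0.195 ]
ramtop [0.5479 0.0166 0.26  ]
bar [0.5081 0.0118 0.062 ] [0.4697 0.0115 0.062 ]
```

```bash
cat >> h.py <<'E'
def plan(wps,step=.038):
    """wps: (x,y,z,yaw of tool z deg) with tool down; prints rows from measured pose"""
    s=read_state();R=Ro.from_rotvec(s['tcp_rot']).as_matrix();p=np.array(s['tool_pos'])
    yaw=np.degrees(np.arctan2(R[1,2],R[0,2]));print('t',s['time'],p.round(4),'yaw',yaw.round(2),'F',s['wrist_force'].round(1),'w',round(s['width'],3))
    print('tilt',(R[:,0]).round(3))
    O=[];D=[]
    for x,y,z,yw in wps:
        d=np.array([x,y,z])-p;dy=(yw-yaw+180)%360-180
        n=max(1,int(np.ceil(max(np.linalg.norm(d)/step,abs(dy)/7))))
        for i in range(n):
            a=np.radians(yaw);zt=np.array([np.cos(a),np.sin(a),0]);yt=np.cross(zt,[0,0,-1])
            v=d/n*100;O.append([round(float(q),2) for q in(-v[2],v@yt,v@zt)]);D.append([round(-dy/n,2),0,0]);yaw+=dy/n
        p=np.array([x,y,z]);yaw=yw
    while len(O)%5:O.append([0,0,0]);D.append([0,0,0])
    for i in range(0,len(O),5):print('offset',O[i:i+5],'rot',D[i:i+5])
E
python3 -c "
from h import *
plan([(.40,-.3,.38,-80),(.577,.083,.38,-86.5)])"
```

```text
t 0.1 [ 0.2298 -0.634   0.2301] yaw -70.07 F [-0.8  0.1  0. ] w 0.999
tilt [-0.001  0.002 -1.   ]
offset [[-1.36, 2.49, -2.33], [-1.36, 2.45, -2.37], [-1.36, 2.41, -2.4], [-1.36, 2.38, -2.44], [-1.36, 2.34, -2.48]] rot [[np.float64(0.9), 0, 0], [np.float64(0.9), 0, 0], [np.float64(0.9), 0, 0], [np.float64(0.9), 0, 0], [np.float64(0.9), 0, 0]]
offset [[-1.36, 2.3, -2.52], [-1.36, 2.26, -2.55], [-1.36, 2.22, -2.59], [-1.36, 2.18, -2.62], [-1.36, 2.14, -2.66]] rot [[np.float64(0.9), 0, 0], [np.float64(0.9), 0, 0], [np.float64(0.9), 0, 0], [np.float64(0.9), 0, 0], [np.float64(0.9), 0, 0]]
offset [[-1.36, 2.09, -2.69], [-0.0, 2.01, -2.89], [-0.0, 1.98, -2.91], [-0.0, 1.95, -2.92], [-0.0, 1.92, -2.94]] rot [[np.float64(0.9), 0, 0], [0.54, 0, 0], [0.54, 0, 0], [0.54, 0, 0], [0.54, 0, 0]]
offset [[-0.0, 1.9, -2.96], [-0.0, 1.87, -2.98], [-0.0, 1.84, -3.0], [-0.0, 1.81, -3.01], [-0.0, 1.78, -3.03]] rot [[0.54, 0, 0], [0.54, 0, 0], [0.54, 0, 0], [0.54, 0, 0], [0.54, 0, 0]]
offset [[-0.0, 1.75, -3.05], [-0.0, 1.73, -3.06], [-0.0, 1.7, -3.08], [0, 0, 0], [0, 0, 0]] rot [[0.54, 0, 0], [0.54, 0, 0], [0.54, 0, 0], [0, 0, 0], [0, 0, 0]]
```

carry_out(offset=[[-1.4,2.5,-2.3],[-1.4,2.5,-2.4],[-1.4,2.4,-2.4],[-1.4,2.4,-2.4],[-1.4,2.3,-2.5]], delta_rot=[[0.9,0,0],[0.9,0,0],[0.9,0,0],[0.9,0,0],[0.9,0,0]], fingers=0.2)

```text
time: 0.52
tool_pos: [0.308, -0.4811, 0.3011]
tcp_rot: [1.01, 1.325, -1.009]
wrist_force: [0.3, -0.5, 0.9]
width: 0.601
```

carry_out(offset=[[-1.4,2.3,-2.5],[-1.4,2.3,-2.6],[-1.4,2.2,-2.6],[-1.4,2.2,-2.6],[-1.4,2.1,-2.7]], delta_rot=[[0.9,0,0],[0.9,0,0],[0.9,0,0],[0.9,0,0],[0.9,0,0]])

```text
time: 0.93
tool_pos: [0.3852, -0.3286, 0.3715]
tcp_rot: [1.069, 1.294, -1.068]
wrist_force: [1.3, 0.5, 0.6]
width: 0.6
```

carry_out(offset=[[-1.4,2.1,-2.7],[0,2,-2.9],[0,2,-2.9],[0,2,-2.9],[0,1.9,-2.9]], delta_rot=[[0.9,0,0],[0.6,0,0],[0.6,0,0],[0.6,0,0],[0.6,0,0]])

```text
time: 1.35
tool_pos: [0.4603, -0.171, 0.3851]
tcp_rot: [1.111, 1.269, -1.111]
wrist_force: [0.2, 0.7, -0.9]
width: 0.601
```

carry_out(offset=[[0,1.9,-3],[0,1.9,-3],[0,1.8,-3],[0,1.8,-3],[0,1.8,-3]], delta_rot=[[0.6,0,0],[0.6,0,0],[0.6,0,0],[0.6,0,0],[0.6,0,0]])

```text
time: 1.77
tool_pos: [0.5348, -0.0115, 0.3849]
tcp_rot: [1.149, 1.247, -1.15]
wrist_force: [1.1, -0.4, -0.5]
width: 0.601
```

carry_out(offset=[[0,1.8,-3],[0,1.7,-3.1],[0,1.7,-3.1],[0,0,0],[0,0,0]], delta_rot=[[0.6,0,0],[0.6,0,0],[0,0,0],[0,0,0],[0,0,0]])

```text
time: 2.18
tool_pos: [0.5801, 0.0837, 0.3839]
tcp_rot: [1.161, 1.24, -1.165]
wrist_force: [-0.3, -0.6, 0.1]
width: 0.602
```

```bash
python3 - <<'E'
from h import *
plan([(.577,.083,.34,-86.5)])
snap('side','s3.png',(225,90,385,220),5)
for c in('side',):print(proj(c,[.577,.083,.297]))
E
```

```text
t 2.1833 [0.5801 0.0837 0.3839] yaw -86.39 F [-0.3 -0.6  0.1] w 0.602
tilt [-0.002 -0.    -1.   ]
offset [[2.2, -0.16, 0.03], [2.2, -0.16, 0.03], [0, 0, 0], [0, 0, 0], [0, 0, 0]] rot [[np.float64(0.06), 0, 0], [np.float64(0.06), 0, 0], [0, 0, 0], [0, 0, 0], [0, 0, 0]]
[291.68951632 189.31988439]
```

View pics/s3.png

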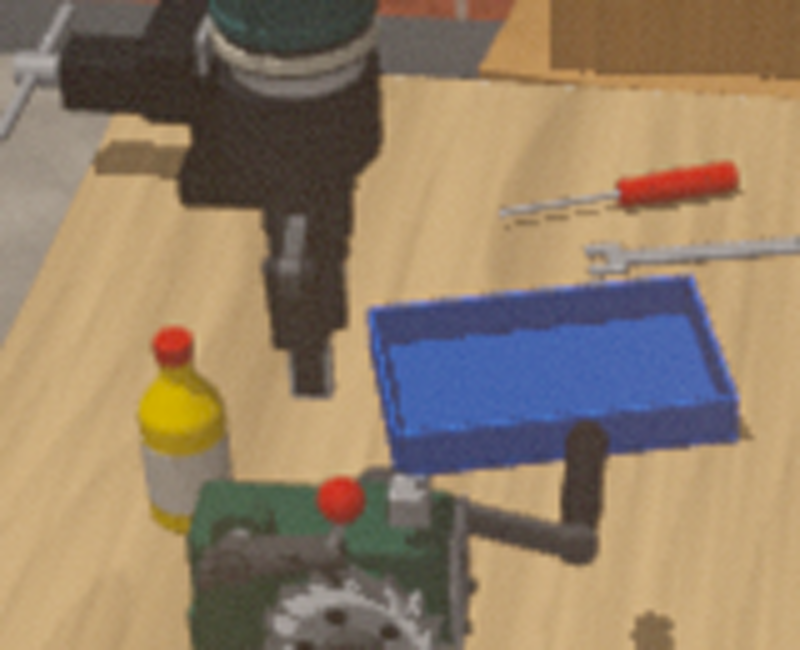

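The side view shows the fingers directly above the red knob (crop pixel (341,499)), with free space on both sides. I'll descend and grip.

carry_out(offset=[[2.5,-0.4,0.1],[2.5,0,0],[2.5,0,0],[2,0,0],[1.2,0,0]], delta_rot=[[0,0,0],[0,0,0],[0,0,0],[0,0,0],[0,0,0]])

```text
time: 2.65
tool_pos: [0.5743, 0.0791, 0.2753]
tcp_rot: [1.164, 1.238, -1.17]
wrist_force: [-0.7, 0.3, -1.1]
width: 0.598
```

carry_out(offset=[[0,0,0],[0,0,0],[0,0,0],[0,0,0],[0,0,0]], delta_rot=[[0,0,0],[0,0,0],[0,0,0],[0,0,0],[0,0,0]], fingers=-1, newtons=30)

```text
time: 3.07
tool_pos: [0.5769, 0.0837, 0.2805]
tcp_rot: [1.171, 1.239, -1.16]
wrist_force: [0.9, 8.9, -2.3]
width: 0.284
```

```bash
python3 - <<'E'
from h import *
plan([(.577,.083,.277,-86.5)])
# arc increments: knob from angle a0 (from vertical) through th
r=74; import math
a0=-math.acos(44/74); ths=np.linspace(0,1.75,21)
P=np.array([[r*math.sin(a0+t),r*math.cos(a0+t)] for t in ths])
print(np.diff(P,axis=0).round(1).tolist())
E
```

```text
t 3.0667 [0.5769 0.0837 0.2805] yaw -86.57 F [ 0.9  8.9 -2.3] w 0.284
tilt [ 0.003  0.006 -1.   ]
offset [[0.35, 0.0, 0.07], [0, 0, 0], [0, 0, 0], [0, 0, 0], [0, 0, 0]] rot [[np.float64(-0.07), 0, 0], [0, 0, 0], [0, 0, 0], [0, 0, 0], [0, 0, 0]]
[[4.1, 5.0], [4.5, 4.7], [4.9, 4.2], [5.2, 3.8], [5.6, 3.3], [5.8, 2.8], [6.0, 2.3], [6.2, 1.8], [6.4, 1.2], [6.4, 0.7], [6.5, 0.1], [6.5, -0.5], [6.4, -1.0], [6.3, -1.6], [6.1, -2.1], [5.9, -2.7], [5.7, -3.2], [5.4, -3.6], [5.0, -4.1], [4.6, -4.5]]
```

carry_out(offset=[[-0.5,0.4,-0.3],[-0.47,0.45,0],[-0.42,0.5,0],[-0.38,0.5,0],[-0.33,0.56,0]], delta_rot=[[0,0,0],[0,0,0],[0,0,0],[0,0,0],[0,0,0]])

```text
time: 3.48
tool_pos: [0.6006, 0.0852, 0.3004]
tcp_rot: [1.165, 1.237, -1.165]
wrist_force: [-2.0, 0.7, -1.6]
width: 0.283
```

```bash
python3 - <<'E'
from h import *
plan([(.602,.085,.298,-86.5)])
p,d=snap('side','s4.png')
m=(p[...,0]>130)&(p[...,1]<70)&(p[...,2]<70); m[:,:270]=0;m[:,330:]=0
ys,xs=np.nonzero(m); print(xs.mean(),ys.mean(),len(xs),proj('side',[.602,.085,.318]))
E
```

```text
t 3.4833 [0.6006 0.0852 0.3004] yaw -86.59 F [-2.   0.7 -1.6] w 0.283
tilt [ 0.  0. -1.]
offset [[0.24, 0.14, 0.02], [0, 0, 0], [0, 0, 0], [0, 0, 0], [0, 0, 0]] rot [[np.float64(-0.09), 0, 0], [0, 0, 0], [0, 0, 0], [0, 0, 0], [0, 0, 0]]
nan nan 0 [281.67297189 182.87266586]<stdin>:5: RuntimeWarning: Mean of empty slice.
  ret = ret.dtype.type(ret / rcount)
```

The width is unchanged at 0.283, so the knob is still held (the finger hides it from the camera). I'll continue the arc.

carry_out(offset=[[-0.28,0.58,0],[-0.23,0.6,0],[-0.18,0.62,0],[-0.12,0.64,0],[-0.07,0.64,0]], delta_rot=[[0,0,0],[0,0,0],[0,0,0],[0,0,0],[0,0,0]])

```text
time: 3.95
tool_pos: [0.6316, 0.0869, 0.3085]
tcp_rot: [1.165, 1.236, -1.165]
wrist_force: [-2.8, -0.4, -0.7]
width: 0.28
```

carry_out(offset=[[0,0.65,0],[0.05,0.65,0],[0.1,0.64,0],[0.16,0.63,0],[0.2,0.61,0]], delta_rot=[[0,0,0],[0,0,0],[0,0,0],[0,0,0],[0,0,0]])

```text
time: 4.37
tool_pos: [0.6637, 0.0888, 0.3033]
tcp_rot: [1.165, 1.236, -1.164]
wrist_force: [-0.8, -1.9, 2.3]
width: 0.281
```

carry_out(offset=[[0.27,0.59,0],[0.32,0.57,0],[0.36,0.54,0],[0.4,0.5,0],[0.45,0.46,0]], delta_rot=[[0,0,0],[0,0,0],[0,0,0],[0,0,0],[0,0,0]])

```text
time: 4.78
tool_pos: [0.6904, 0.0903, 0.2851]
tcp_rot: [1.166, 1.235, -1.164]
wrist_force: [1.7, -3.9, 4.2]
width: 0.281
```

carry_out(offset=[[0,0,0],[0,0,0],[0,0,0],[0,0,0],[0,0,0]], delta_rot=[[0,0,0],[0,0,0],[0,0,0],[0,0,0],[0,0,0]], fingers=0.3)

```text
time: 5.2
tool_pos: [0.6887, 0.091, 0.2848]
tcp_rot: [1.165, 1.238, -1.165]
wrist_force: [0.1, -0.1, -0.1]
width: 0.653
```

carry_out(offset=[[-2,0,0],[-3,0,0],[-3,0,0],[-3,0,0],[0,0,0]], delta_rot=[[0,0,0],[0,0,0],[0,0,0],[0,0,0],[0,0,0]])

```text
time: 5.62
tool_pos: [0.6911, 0.091, 0.4042]
tcp_rot: [1.172, 1.228, -1.155]
wrist_force: [-0.7, 0.7, 1.9]
width: 0.653
```

```bash
python3 - <<'E'
from h import *
snap('side','s5.png',(225,110,385,240),5)
print(proj('side',[.701,.091,.289]))
# crank: grip mid, target; jaws along press x => tool z yaw 3.5
plan([(.56,-.06,.38,-40),(.467,-.118,.30,3.5)])
E
```

```text
[245.46148009 189.95453795]
t 5.6667 [0.6906 0.091  0.4012] yaw -86.56 F [ 0.7 -0.6 -0.2] w 0.646
tilt [ 0.01   0.001 -1.   ]
offset [[0.3, -1.99, 2.04], [0.3, -2.22, 1.8], [0.3, -2.41, 1.53], [0.3, -2.57, 1.24], [0.3, -2.7, 0.93]] rot [[np.float64(-6.65), 0, 0], [np.float64(-6.65), 0, 0], [np.float64(-6.65), 0, 0], [np.float64(-6.65), 0, 0], [np.float64(-6.65), 0, 0]]
offset [[0.3, -2.79, 0.61], [0.3, -2.84, 0.29], [1.14, -1.49, -0.49], [1.14, -1.43, -0.64], [1.14, -1.35, -0.79]] rot [[np.float64(-6.65), 0, 0], [np.float64(-6.65), 0, 0], [-6.21, 0, 0], [-6.21, 0, 0], [-6.21, 0, 0]]
offset [[1.14, -1.26, -0.94], [1.14, -1.15, -1.07], [1.14, -1.02, -1.18], [1.14, -0.89, -1.29], [0, 0, 0]] rot [[-6.21, 0, 0], [-6.21, 0, 0], [-6.21, 0, 0], [-6.21, 0, 0], [0, 0, 0]]
```

View pics/s5.png

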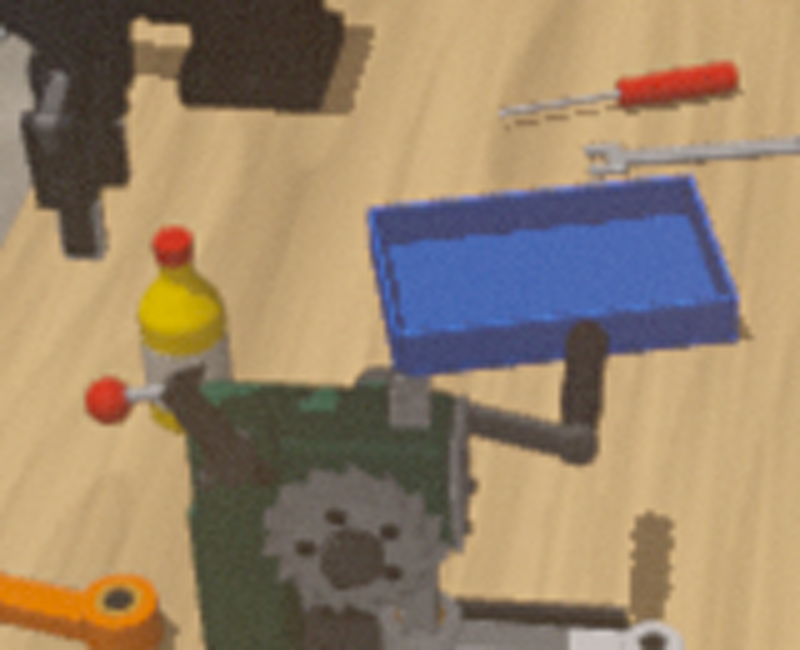

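The view shows the pawl thrown back: the knob is at crop (107,400), i.e. full-frame (246,190), exactly where 2.0 rad predicts. Now the crank.

carry_out(offset=[[0,-2,2],[0,-2.2,1.8],[0.3,-2.4,1.5],[0.3,-2.6,1.2],[0.3,-2.7,0.9]], delta_rot=[[-6.5,0,0],[-6.5,0,0],[-6.5,0,0],[-6.5,0,0],[-6.5,0,0]])

```text
time: 6.08
tool_pos: [0.5931, -0.0161, 0.3845]
tcp_rot: [0.731, 1.446, -0.732]
wrist_force: [0.1, 0.1, 0.1]
width: 0.651
```

carry_out(offset=[[0.3,-2.8,0.6],[0.3,-2.8,0.3],[1.1,-1.5,-0.5],[1.1,-1.4,-0.6],[1.1,-1.4,-0.8]], delta_rot=[[-6.5,0,0],[-6.5,0,0],[-6.2,0,0],[-6.2,0,0],[-6.2,0,0]], fingers=0.6)

```text
time: 6.5
tool_pos: [0.5152, -0.0828, 0.3456]
tcp_rot: [0.304, 1.55, -0.304]
wrist_force: [0.0, 0.4, 0.6]
width: 0.801
```

carry_out(offset=[[1.1,-1.3,-0.9],[1.1,-1.2,-1.1],[1.1,-1,-1.2],[1.1,-0.9,-1.3],[0,0,0]], delta_rot=[[-6.2,0,0],[-6.2,0,0],[-6.2,0,0],[-6.2,0,0],[0,0,0]])

```text
time: 6.92
tool_pos: [0.4583, -0.1155, 0.2992]
tcp_rot: [-0.033, 1.577, 0.035]
wrist_force: [-0.6, 0.9, -0.4]
width: 0.803
```

```bash
python3 - <<'E'
from h import *
plan([(.467,-.115,.25,3.5),(.467,-.115,.144,3.5)],.03)
snap('top','t3.png',(275,130,425,250),5)
E
```

```text
t 6.9167 [ 0.4583 -0.1155  0.2992] yaw 2.45 F [-0.6  0.9 -0.4] w 0.803
tilt [-0.007  0.001 -1.   ]
offset [[2.46, 0.01, 0.44], [2.46, 0.0, 0.44], [2.65, 0.0, 0.0], [2.65, 0.0, 0.0], [2.65, 0.0, 0.0]] rot [[np.float64(-0.53), 0, 0], [np.float64(-0.53), 0, 0], [-0.0, 0, 0], [-0.0, 0, 0], [-0.0, 0, 0]]
offset [[2.65, 0.0, 0.0], [0, 0, 0], [0, 0, 0], [0, 0, 0], [0, 0, 0]] rot [[-0.0, 0, 0], [0, 0, 0], [0, 0, 0], [0, 0, 0], [0, 0, 0]]
```

View pics/t3.png

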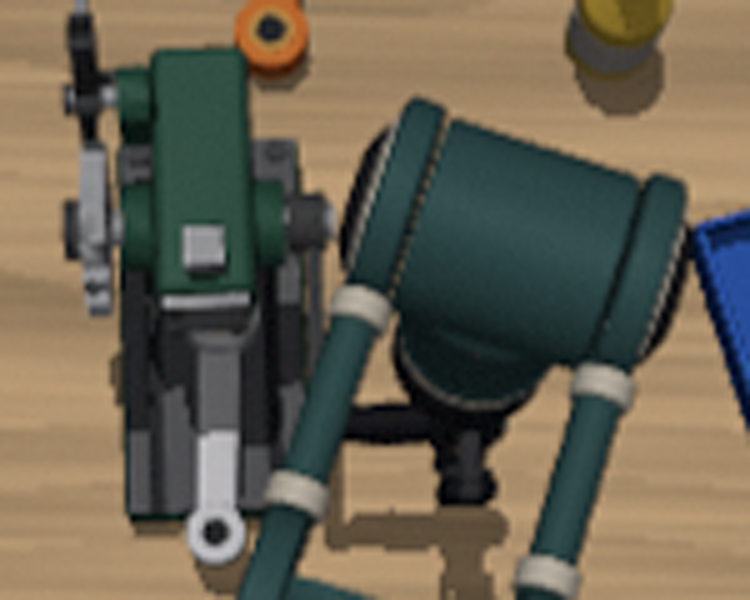

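The top view shows the gripper above the outer part of the black crank grip, clear of the crank bar. I'll descend and grip.

carry_out(offset=[[2.5,0,0.4],[2.5,0,0.4],[2.6,0,0],[2.6,0,0],[2.6,0,0]], delta_rot=[[-0.5,0,0],[-0.5,0,0],[0,0,0],[0,0,0],[0,0,0]])

```text
time: 7.38
tool_pos: [0.4713, -0.1145, 0.1744]
tcp_rot: [-0.044, 1.569, 0.044]
wrist_force: [1.0, -0.4, -0.7]
width: 0.802
```

carry_out(offset=[[2.6,0,0],[0,0,0],[0,0,0],[0,0,0],[0,0,0]], delta_rot=[[0,0,0],[0,0,0],[0,0,0],[0,0,0],[0,0,0]])

```text
time: 7.8
tool_pos: [0.4722, -0.1153, 0.1514]
tcp_rot: [-0.046, 1.566, 0.044]
wrist_force: [0.2, -0.3, -0.2]
width: 0.801
```

carry_out(offset=[[0,0,0],[0,0,0],[0,0,0],[0,0,0],[0,0,0]], delta_rot=[[0,0,0],[0,0,0],[0,0,0],[0,0,0],[0,0,0]], fingers=-1, newtons=40)

```text
time: 8.22
tool_pos: [0.4688, -0.1152, 0.1488]
tcp_rot: [-0.046, 1.573, 0.045]
wrist_force: [-4.3, -1.5, 0.7]
width: 0.287
```

carry_out(offset=[[0,0,0],[0,0,0],[0,0,0],[0,0,0],[0,0,0]], delta_rot=[[0,0,0],[0,0,0],[0,0,0],[0,0,0],[0,0,0]])

```text
time: 8.63
tool_pos: [0.4688, -0.1153, 0.1487]
tcp_rot: [-0.046, 1.573, 0.045]
wrist_force: [-5.3, -2.2, 0.9]
width: 0.286
```

```bash
python3 - <<'E'
from h import *
plan([(.467,-.115,.144,3.5)])
import math
a0=math.asin(31/120); t=np.linspace(0,2.15,31)
P=np.array([[-12*np.cos(t-a0)],[12*np.sin(t-a0)]])[:,0].T
D=np.diff(P,axis=0).round(2); print([[ -z,x] for x,z in D.tolist()])
E
```

```text
t 8.6333 [ 0.4688 -0.1153  0.1487] yaw 3.34 F [-5.3 -2.2  0.9] w 0.286
tilt [-0.003 -0.    -1.   ]
offset [[0.47, 0.04, -0.18], [0, 0, 0], [0, 0, 0], [0, 0, 0], [0, 0, 0]] rot [[np.float64(-0.16), 0, 0], [0, 0, 0], [0, 0, 0], [0, 0, 0], [0, 0, 0]]
[[-0.84, -0.19], [-0.85, -0.13], [-0.86, -0.07], [-0.86, -0.01], [-0.86, 0.05], [-0.85, 0.11], [-0.84, 0.17], [-0.83, 0.23], [-0.81, 0.29], [-0.79, 0.35], [-0.76, 0.41], [-0.73, 0.46], [-0.69, 0.51], [-0.65, 0.56], [-0.61, 0.6], [-0.57, 0.65], [-0.52, 0.68], [-0.47, 0.72], [-0.42, 0.75], [-0.36, 0.78], [-0.31, 0.8], [-0.25, 0.82], [-0.19, 0.84], [-0.13, 0.85], [-0.07, 0.86], [-0.0, 0.86], [0.06, 0.86], [0.12, 0.85], [0.18, 0.84], [0.24, 0.83]]
```

carry_out(offset=[[-0.84,0,-0.5],[-0.85,0,-0.13],[-0.86,0,-0.07],[-0.86,0,0],[-0.86,0,0.05]], delta_rot=[[0,0,0],[0,0,0],[0,0,0],[0,0,0],[0,0,0]])

```text
time: 9.05
tool_pos: [0.4636, -0.1155, 0.1922]
tcp_rot: [-0.046, 1.57, 0.045]
wrist_force: [3.9, -3.0, -6.8]
width: 0.286
```

carry_out(offset=[[-0.85,0,0.11],[-0.84,0,0.17],[-0.83,0,0.23],[-0.81,0,0.29],[-0.79,0,0.35]], delta_rot=[[0,0,0],[0,0,0],[0,0,0],[0,0,0],[0,0,0]])

```text
time: 9.47
tool_pos: [0.4739, -0.1149, 0.2331]
tcp_rot: [-0.046, 1.574, 0.045]
wrist_force: [-3.6, -4.7, -5.4]
width: 0.291
```

Forces are about the expected 5 N, so I'll continue.

carry_out(offset=[[-0.76,0,0.41],[-0.73,0,0.46],[-0.69,0,0.51],[-0.65,0,0.56],[-0.61,0,0.6]], delta_rot=[[0,0,0],[0,0,0],[0,0,0],[0,0,0],[0,0,0]])

```text
time: 9.88
tool_pos: [0.4979, -0.1136, 0.2681]
tcp_rot: [-0.046, 1.577, 0.045]
wrist_force: [-10.3, -4.7, 1.9]
width: 0.29
```

carry_out(offset=[[-0.57,0,0.65],[-0.52,0,0.68],[-0.47,0,0.72],[-0.42,0,0.75],[-0.36,0,0.78]], delta_rot=[[0,0,0],[0,0,0],[0,0,0],[0,0,0],[0,0,0]])

```text
time: 10.3
tool_pos: [0.5349, -0.1116, 0.2936]
tcp_rot: [-0.046, 1.573, 0.045]
wrist_force: [-9.3, -3.6, 5.9]
width: 0.286
```

carry_out(offset=[[-0.31,0,0.8],[-0.25,0,0.82],[-0.19,0,0.84],[-0.13,0,0.85],[-0.07,0,0.86]], delta_rot=[[0,0,0],[0,0,0],[0,0,0],[0,0,0],[0,0,0]])

```text
time: 10.72
tool_pos: [0.5782, -0.1092, 0.3038]
tcp_rot: [-0.047, 1.569, 0.044]
wrist_force: [-5.8, -3.5, 5.0]
width: 0.288
```

carry_out(offset=[[0,0,0.86],[0.06,0,0.86],[0.12,0,0.85],[0.18,0,0.84],[0.24,0,0.8]], delta_rot=[[0,0,0],[0,0,0],[0,0,0],[0,0,0],[0,0,0]])

```text
time: 11.13
tool_pos: [0.6212, -0.1068, 0.2978]
tcp_rot: [-0.047, 1.567, 0.044]
wrist_force: [-7.3, -3.9, 12.1]
width: 0.285
```

carry_out(offset=[[0,0,0],[0,0,0],[0,0,0],[0,0,0],[0,0,0]], delta_rot=[[0,0,0],[0,0,0],[0,0,0],[0,0,0],[0,0,0]])

```text
time: 11.55
tool_pos: [0.6208, -0.1068, 0.2979]
tcp_rot: [-0.047, 1.567, 0.044]
wrist_force: [-2.8, -4.1, 5.9]
width: 0.288
```

carry_out(offset=[[0,0,0],[0,0,0],[0,0,0],[0,0,0],[0,0,0]], delta_rot=[[0,0,0],[0,0,0],[0,0,0],[0,0,0],[0,0,0]], fingers=0.3)

```text
time: 11.97
tool_pos: [0.62, -0.1058, 0.2939]
tcp_rot: [-0.045, 1.571, 0.046]
wrist_force: [0.6, 0.6, 0.1]
width: 0.646
```

carry_out(offset=[[-2,0,0],[-2.5,0,0],[-2.5,0,0],[-2.5,0,0],[0,0,0]], delta_rot=[[0,0,0],[0,0,0],[0,0,0],[0,0,0],[0,0,0]])

```text
time: 12.38
tool_pos: [0.622, -0.1064, 0.3959]
tcp_rot: [-0.047, 1.561, 0.044]
wrist_force: [0.3, -0.9, 1.2]
width: 0.654
```

```bash
python3 - <<'E'
from h import *
snap('side','s6.png',(235,140,365,270),4.6)
print('ramtop expected if top(.26+.031)',proj('side',[.549,.0166,.291]),proj('side',[.549,.0166,.26]))
plan([(.42,-.06,.38,-40),(.455,.013,.25,-86.5)])
E
```

```text
ramtop expected if top(.26+.031) [306.40173108 176.34110421] [306.81337764 185.1403194 ]
t 12.4333 [ 0.6215 -0.1063  0.3932] yaw 3.34 F [ 0.4  0.3 -0.4] w 0.651
tilt [ 0.007 -0.001 -1.   ]
offset [[0.19, 0.83, -2.83], [0.19, 0.52, -2.91], [0.19, 0.2, -2.95], [0.19, -0.12, -2.95], [0.19, -0.44, -2.92]] rot [[np.float64(6.19), 0, 0], [np.float64(6.19), 0, 0], [np.float64(6.19), 0, 0], [np.float64(6.19), 0, 0], [np.float64(6.19), 0, 0]]
offset [[0.19, -0.75, -2.86], [0.19, -1.05, -2.76], [1.86, 1.12, -0.29], [1.86, 1.08, -0.41], [1.86, 1.02, -0.54]] rot [[np.float64(6.19), 0, 0], [np.float64(6.19), 0, 0], [6.64, 0, 0], [6.64, 0, 0], [6.64, 0, 0]]
offset [[1.86, 0.96, -0.65], [1.86, 0.87, -0.76], [1.86, 0.78, -0.85], [1.86, 0.68, -0.94], [0, 0, 0]] rot [[6.64, 0, 0], [6.64, 0, 0], [6.64, 0, 0], [6.64, 0, 0], [0, 0, 0]]
```

View pics/s6.png

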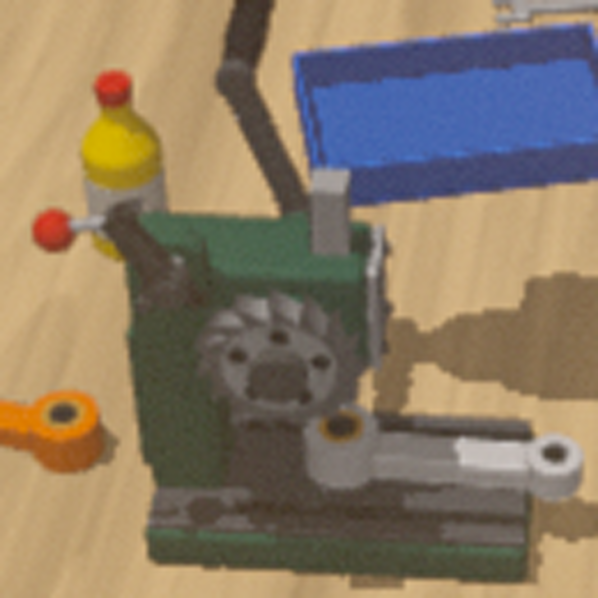

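The ram is up: its square top has risen about 9 px to row 178, and full stroke predicts 176. The pawl still lies back, and the link sits free on the bed. I'll check wrist clearance against the head before descending.

```bash
python3 - <<'E'
from h import *
np.set_printoptions(precision=3,suppress=True)
d=np.load('last_top.npz')['d']
f=lambda u,v:(275+u/5,130+v/5)
for q in [(420,130),(480,130),(530,180),(530,230),(540,300),(510,340),(480,370),(465,400),(465,440),(465,470)]: print(q,back('top',d,[f(*q)])[0])
S=lambda u,v,z:onz('side',235+u/4.6-.4,140+v/4.6-.4,z)
print('bush',S(343,427,.074),'small',S(555,453,.066))
E
```

```text
(420, 130) [ 0.495 -0.079  0.684]
(480, 130) [ 0.498 -0.103  0.674]
(530, 180) [ 0.476 -0.121  0.685]
(530, 230) [ 0.456 -0.12   0.689]
(540, 300) [ 0.431 -0.125  0.677]
(510, 340) [ 0.42  -0.116  0.653]
(480, 370) [ 0.426 -0.113  0.558]
(465, 400) [ 0.424 -0.112  0.493]
(465, 440) [ 0.418 -0.118  0.411]
(465, 470) [ 0.403 -0.118  0.412]
bush [0.549 0.014 0.074] small [0.41  0.012 0.066]
```

carry_out(offset=[[0,0.8,-2.8],[0.2,0.5,-2.9],[0.2,0.2,-2.9],[0.2,-0.1,-2.9],[0.2,-0.4,-2.9]], delta_rot=[[6.2,0,0],[6.2,0,0],[6.2,0,0],[6.2,0,0],[6.2,0,0]])

```text
time: 12.85
tool_pos: [0.476, -0.0728, 0.3789]
tcp_rot: [0.383, 1.54, -0.383]
wrist_force: [-0.6, -0.6, -0.2]
width: 0.648
```

carry_out(offset=[[0.2,-0.7,-2.8],[0.2,-1,-2.8],[1.8,1.1,-0.3],[1.8,1.1,-0.4],[1.8,1,-0.5]], delta_rot=[[6.2,0,0],[6.2,0,0],[6.6,0,0],[6.6,0,0],[6.6,0,0]], fingers=0.1)

```text
time: 13.27
tool_pos: [0.4352, -0.0279, 0.3217]
tcp_rot: [0.819, 1.411, -0.818]
wrist_force: [0.1, -0.1, -0.2]
width: 0.551
```

carry_out(offset=[[1.8,1,-0.6],[1.8,0.9,-0.8],[1.8,0.8,-0.9],[1.8,0.7,-0.9],[0,0,0]], delta_rot=[[6.6,0,0],[6.6,0,0],[6.6,0,0],[6.6,0,0],[0,0,0]])

```text
time: 13.68
tool_pos: [0.454, 0.0153, 0.2454]
tcp_rot: [1.159, 1.246, -1.169]
wrist_force: [-1.1, -0.4, -0.8]
width: 0.556
```

```bash
python3 - <<'E'
from h import *
plan([(.463,.0145,.15,-86.5),(.463,.0145,.06,-86.5)])
E
```

```text
t 13.6833 [0.454  0.0153 0.2454] yaw -86.38 F [-1.1 -0.4 -0.8] w 0.556
tilt [-0.009  0.001 -1.   ]
offset [[3.18, 0.3, 0.04], [3.18, 0.3, 0.04], [3.18, 0.3, 0.04], [3.0, 0.0, 0.0], [3.0, 0.0, 0.0]] rot [[np.float64(0.04), 0, 0], [np.float64(0.04), 0, 0], [np.float64(0.04), 0, 0], [-0.0, 0, 0], [-0.0, 0, 0]]
offset [[3.0, 0.0, 0.0], [0, 0, 0], [0, 0, 0], [0, 0, 0], [0, 0, 0]] rot [[-0.0, 0, 0], [0, 0, 0], [0, 0, 0], [0, 0, 0], [0, 0, 0]]
```

carry_out(offset=[[3.2,0.3,0.1],[3.2,0.2,0],[3,0.1,0],[3,0,0],[3,0,0]], delta_rot=[[0.6,0,0],[0,0,0],[0,0,0],[0,0,0],[0,0,0]])

```text
time: 14.1
tool_pos: [0.4626, 0.0128, 0.096]
tcp_rot: [1.166, 1.236, -1.167]
wrist_force: [0.0, 0.4, 0.1]
width: 0.55
```

carry_out(offset=[[2.8,0,0],[0,0,0],[0,0,0],[0,0,0],[0,0,0]], delta_rot=[[0,0,0],[0,0,0],[0,0,0],[0,0,0],[0,0,0]])

```text
time: 14.52
tool_pos: [0.4651, 0.0129, 0.0715]
tcp_rot: [1.17, 1.232, -1.166]
wrist_force: [-0.0, -0.3, 0.4]
width: 0.551
```

```bash
python3 - <<'E'
from h import *
plan([(.463,.014,.042,-87.2)])
snap('side','s7.png',(235,140,365,270),4.6)
E
```

```text
t 14.5167 [0.4651 0.0129 0.0715] yaw -86.83 F [-0.  -0.3  0.4] w 0.551
tilt [ 0.004 -0.    -1.   ]
offset [[2.95, -0.2, -0.12], [0, 0, 0], [0, 0, 0], [0, 0, 0], [0, 0, 0]] rot [[np.float64(0.37), 0, 0], [0, 0, 0], [0, 0, 0], [0, 0, 0], [0, 0, 0]]
```

View pics/s7.png

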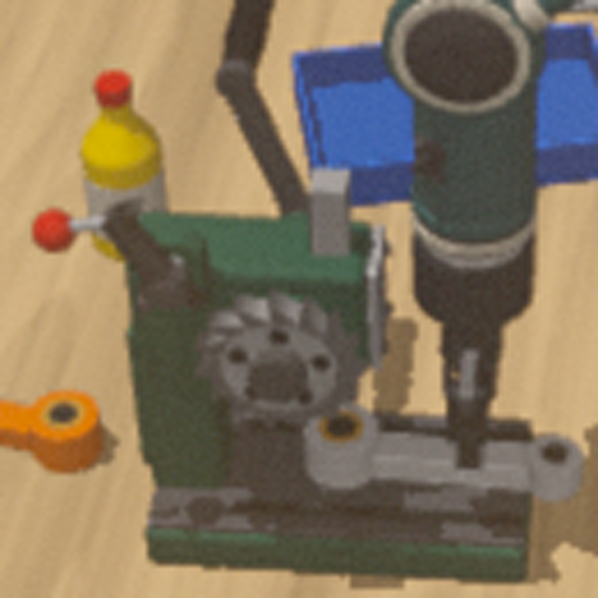

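The fingers straddle the bar at crop (468,460), clear of the press head.

carry_out(offset=[[1.5,0,0],[1.3,0,0],[0,0,0],[0,0,0],[0,0,0]], delta_rot=[[0,0,0],[0.4,0,0],[0,0,0],[0,0,0],[0,0,0]])

```text
time: 14.98
tool_pos: [0.4642, 0.0131, 0.0426]
tcp_rot: [1.175, 1.23, -1.172]
wrist_force: [0.9, 0.4, 0.3]
width: 0.549
```

carry_out(offset=[[0,0,0],[0,0,0],[0,0,0],[0,0,0],[0,0,0]], delta_rot=[[0,0,0],[0,0,0],[0,0,0],[0,0,0],[0,0,0]])

```text
time: 15.4
tool_pos: [0.4632, 0.0131, 0.0414]
tcp_rot: [1.174, 1.231, -1.174]
wrist_force: [-0.3, -0.6, -0.1]
width: 0.552
```

carry_out(offset=[[0,0,0],[0,0,0],[0,0,0],[0,0,0],[0,0,0]], delta_rot=[[0,0,0],[0,0,0],[0,0,0],[0,0,0],[0,0,0]], fingers=-1, newtons=90)

```text
time: 15.82
tool_pos: [0.4635, 0.0131, 0.0416]
tcp_rot: [1.174, 1.231, -1.174]
wrist_force: [-0.2, -0.9, 4.1]
width: 0.285
```

carry_out(offset=[[-0.2,0,0],[-0.2,0,0],[-0.3,0,0],[-0.3,0,0],[0,0,0]], delta_rot=[[0,0,0],[0,0,0],[0,0,0],[0,0,0],[0,0,0]])

```text
time: 16.23
tool_pos: [0.4632, 0.0131, 0.0516]
tcp_rot: [1.174, 1.231, -1.174]
wrist_force: [0.2, 0.5, -2.5]
width: 0.278
```

```bash
python3 - <<'E'
from h import *
s=read_state();print(s['torque'])
# tray centre & axis
C=np.array([(0.618,-0.294),(0.673,-0.448),(0.428,-0.517),(0.377,-0.368)])
c=C.mean(0);e=(C[0]-C[3])+(C[1]-C[2]);print(c,np.degrees(np.arctan2(e[1],e[0])),np.linalg.norm(C[0]-C[3]),np.linalg.norm(C[0]-C[1]))
a=np.load('last_top.npz')
p,d=snap('top','t4.png');p=p.astype(int)
m=((p[...,2]>90)&(p[...,0]<60)&(np.arange(640)>400)).astype(np.uint8)
cs,_=cv2.findContours(m,0,2);k=max(cs,key=cv2.contourArea);print(cv2.minAreaRect(k))
X=np.array([onz('top',*q[0],.04)[:2]*1000 for q in k],np.float32);print(cv2.minAreaRect(X))
E
```

```text
[0.01155793 0.09036582 0.05447327]
[ 0.524   -0.40675] 16.395922842587318 0.2521051367981224 0.1635267562205036
((448.9000244140625, 205.1999969482422), (79.37316131591797, 49.01530075073242), 71.56504821777344)
((523.5487060546875, -405.51324462890625), (249.1305389404297, 158.09202575683594), 16.910097122192383)
```

Lifted: about 2.5 N of weight, with the wrist torque as predicted. Next I pull it clear of the ram and carry it over to the tray.

carry_out(offset=[[0,-1,0],[0,-1.6,0],[0,-2,0],[0,-2,0],[0,-1.4,0]], delta_rot=[[0,0,0],[0,0,0],[0,0,0],[0,0,0],[0,0,0]])

```text
time: 16.7
tool_pos: [0.3799, 0.0093, 0.0503]
tcp_rot: [1.173, 1.234, -1.176]
wrist_force: [-0.4, 0.5, -2.5]
width: 0.286
```

```bash
python3 - <<'E'
from h import *
plan([(.40,-.12,.12,-85),(.509,-.411,.12,-73)],.026)
E
```

```text
t 16.7 [0.3799 0.0093 0.0503] yaw -87.27 F [-0.4  0.5 -2.5] w 0.286
tilt [-0.003  0.    -1.   ]
offset [[-1.16, 0.23, 2.17], [-1.16, 0.22, 2.17], [-1.16, 0.2, 2.17], [-1.16, 0.19, 2.17], [-1.16, 0.18, 2.17]] rot [[np.float64(-0.38), 0, 0], [np.float64(-0.38), 0, 0], [np.float64(-0.38), 0, 0], [np.float64(-0.38), 0, 0], [np.float64(-0.38), 0, 0]]
offset [[-1.16, 0.16, 2.18], [-0.0, 0.69, 2.49], [-0.0, 0.65, 2.51], [-0.0, 0.61, 2.52], [-0.0, 0.56, 2.53]] rot [[np.float64(-0.38), 0, 0], [-1.0, 0, 0], [-1.0, 0, 0], [-1.0, 0, 0], [-1.0, 0, 0]]
offset [[-0.0, 0.52, 2.54], [-0.0, 0.47, 2.55], [-0.0, 0.43, 2.55], [-0.0, 0.38, 2.56], [-0.0, 0.34, 2.57]] rot [[-1.0, 0, 0], [-1.0, 0, 0], [-1.0, 0, 0], [-1.0, 0, 0], [-1.0, 0, 0]]
offset [[-0.0, 0.29, 2.57], [-0.0, 0.25, 2.58], [-0.0, 0.2, 2.58], [0, 0, 0], [0, 0, 0]] rot [[-1.0, 0, 0], [-1.0, 0, 0], [-1.0, 0, 0], [0, 0, 0], [0, 0, 0]]
```

carry_out(offset=[[-1.2,0.2,1.2],[-1.2,0.2,2.2],[-1.2,0.2,2.2],[-1.2,0.2,2.2],[-1.2,0.2,2.2]], delta_rot=[[-0.4,0,0],[-0.4,0,0],[-0.4,0,0],[-0.4,0,0],[-0.4,0,0]])

```text
time: 17.12
tool_pos: [0.3982, -0.0905, 0.1114]
tcp_rot: [1.147, 1.248, -1.148]
wrist_force: [0.4, -0.1, -2.5]
width: 0.284
```

carry_out(offset=[[-1.1,0.2,2.2],[0,0.7,2.5],[0,0.6,2.5],[0,0.6,2.5],[0,0.6,2.5]], delta_rot=[[-0.4,0,0],[-1,0,0],[-1,0,0],[-1,0,0],[-1,0,0]])

```text
time: 17.53
tool_pos: [0.4387, -0.2089, 0.1219]
tcp_rot: [1.091, 1.281, -1.091]
wrist_force: [1.0, 0.8, -2.1]
width: 0.288
```

carry_out(offset=[[0,0.5,2.5],[0,0.5,2.5],[0,0.4,2.5],[0,0.4,2.5],[0,0.4,2.5]], delta_rot=[[-1,0,0],[-1,0,0],[-1,0,0],[-1,0,0],[-1,0,0]])

```text
time: 17.95
tool_pos: [0.4845, -0.3271, 0.1215]
tcp_rot: [1.025, 1.318, -1.026]
wrist_force: [0.4, -0.3, -1.5]
width: 0.284
```

carry_out(offset=[[0,0.3,2.5],[0,0.3,2.4],[0,0.2,2],[0,0,1],[0,0,0]], delta_rot=[[-1,0,0],[-1,0,0],[-1,0,0],[0,0,0],[0,0,0]])

```text
time: 18.37
tool_pos: [0.5137, -0.4021, 0.1218]
tcp_rot: [0.987, 1.335, -0.988]
wrist_force: [-0.1, 0.0, -1.9]
width: 0.284
```

```bash
python3 - <<'E'
from h import *
plan([(.509,-.411,.03,-73)],.02)
snap('side','s8.png',(280,60,410,180),4.6)
E
```

```text
t 18.3667 [ 0.5137 -0.4021  0.1218] yaw -72.98 F [-0.1  0.  -1.9] w 0.284
tilt [-0. -0. -1.]
offset [[1.84, -0.14, 0.14], [1.84, -0.14, 0.14], [1.84, -0.14, 0.14], [1.84, -0.14, 0.14], [1.84, -0.14, 0.14]] rot [[np.float64(0.0), 0, 0], [np.float64(0.0), 0, 0], [np.float64(0.0), 0, 0], [np.float64(0.0), 0, 0], [np.float64(0.0), 0, 0]]
```

View pics/s8.png

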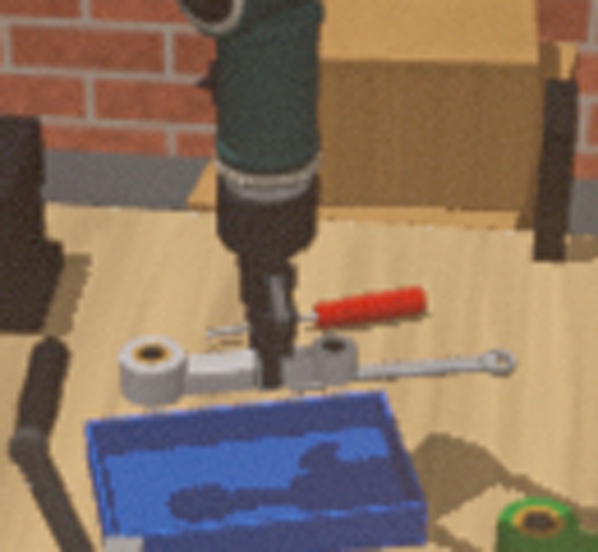

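The link hangs level above the tray. Lowering it.

carry_out(offset=[[1.8,-0.2,0.2],[1.8,-0.2,0.2],[1.8,-0.1,0.1],[1.6,-0.1,0.1],[1.4,0,0]], delta_rot=[[0,0,0],[0,0,0],[0,0,0],[0,0,0],[0,0,0]])

```text
time: 18.83
tool_pos: [0.5085, -0.406, 0.0367]
tcp_rot: [0.987, 1.339, -0.986]
wrist_force: [-0.1, 0.8, -2.7]
width: 0.283
```

carry_out(offset=[[0.6,0,0],[0.6,0,0],[0.3,0,0],[0.2,0,0],[0.2,0,0]], delta_rot=[[0,0,0],[0,0,0],[0,0,0],[0,0,0],[0,0,0]])

```text
time: 19.25
tool_pos: [0.5106, -0.4085, 0.02]
tcp_rot: [0.986, 1.334, -0.986]
wrist_force: [-0.4, -0.3, -2.1]
width: 0.287
```

carry_out(offset=[[0.1,0,0],[0.1,0,0],[0,0,0],[0,0,0],[0,0,0]], delta_rot=[[0,0,0],[0,0,0],[0,0,0],[0,0,0],[0,0,0]])

```text
time: 19.67
tool_pos: [0.5101, -0.4083, 0.0175]
tcp_rot: [0.986, 1.335, -0.986]
wrist_force: [0.3, -0.3, -1.6]
width: 0.283
```

carry_out(offset=[[0.3,0,0],[0.3,0,0],[0.2,0,0],[0,0,0],[0,0,0]], delta_rot=[[0,0,0],[0,0,0],[0,0,0],[0,0,0],[0,0,0]])

```text
time: 20.08
tool_pos: [0.5096, -0.4078, 0.0087]
tcp_rot: [0.986, 1.337, -0.986]
wrist_force: [-0.4, -0.0, -2.0]
width: 0.282
```

carry_out(offset=[[0.1,0,0],[0.1,0,0],[0.1,0,0],[0,0,0],[0,0,0]], delta_rot=[[0,0,0],[0,0,0],[0,0,0],[0,0,0],[0,0,0]])

```text
time: 20.5
tool_pos: [0.51, -0.4083, 0.0067]
tcp_rot: [0.986, 1.336, -0.986]
wrist_force: [-1.2, 1.0, 0.5]
width: 0.285
```

Touching: the weight is off the wrist at z 0.0067, as computed. I'll open gently and retreat.

carry_out(offset=[[0,0,0],[0,0,0],[0,0,0],[0,0,0],[0,0,0]], delta_rot=[[0,0,0],[0,0,0],[0,0,0],[0,0,0],[0,0,0]], fingers=0.1, newtons=20)

```text
time: 20.92
tool_pos: [0.51, -0.4082, 0.0062]
tcp_rot: [0.986, 1.336, -0.986]
wrist_force: [0.2, -0.3, 0.8]
width: 0.549
```

carry_out(offset=[[-1,0,0],[-2,0,0],[-3,0,0],[-3,0,0],[-3,0,0]], delta_rot=[[0,0,0],[0,0,0],[0,0,0],[0,0,0],[0,0,0]])

```text
time: 21.33
tool_pos: [0.5097, -0.4079, 0.1279]
tcp_rot: [0.986, 1.336, -0.986]
wrist_force: [0.0, -1.1, 0.3]
width: 0.553
```

carry_out(offset=[[-3,0,0],[-3,0,0],[-2,0,0],[0,0,0],[0,0,0]], delta_rot=[[0,0,0],[0,0,0],[0,0,0],[0,0,0],[0,0,0]])

```text
time: 21.75
tool_pos: [0.5109, -0.4089, 0.2091]
tcp_rot: [0.985, 1.331, -0.986]
wrist_force: [-0.7, 0.3, -0.3]
width: 0.552
```

```bash
python3 - <<'E'
from h import *
plan([(.51,-.408,.2,-73)])
snap('side','s9.png',(230,80,390,240),3.75)
E
```

```text
t 21.75 [ 0.5109 -0.4089  0.2091] yaw -72.87 F [-0.7  0.3 -0.3] w 0.552
tilt [ 0.004 -0.003 -1.   ]
offset [[0.91, -0.06, -0.12], [0, 0, 0], [0, 0, 0], [0, 0, 0], [0, 0, 0]] rot [[np.float64(0.13), 0, 0], [0, 0, 0], [0, 0, 0], [0, 0, 0], [0, 0, 0]]
```

View pics/s9.png

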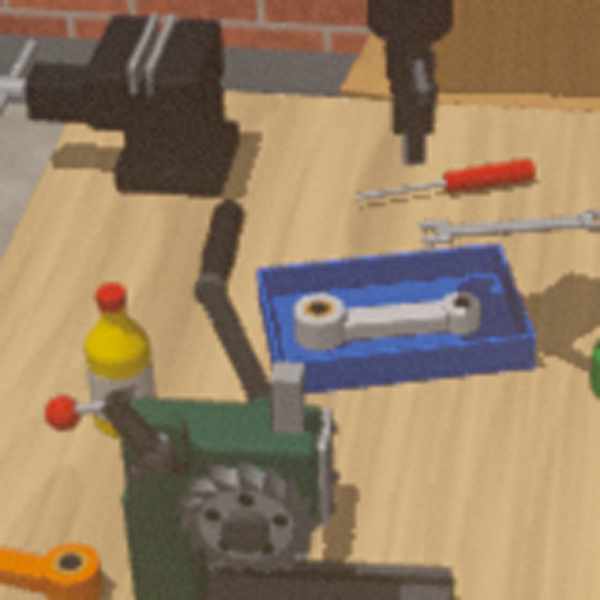

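The link lies flat and centred in the tray (bosses at crop (320,318) and (462,312)). The ram is up, the pawl is thrown back and the gripper is clear, so I'm handing in.

```bash
python3 -c "
from workcell import *
print(finish_job())"
```

```text
the job is handed in; nothing more can be done
None
```

The job is done and handed in after about 22 s of robot time. No verdict was reported.

- **Pawl:** I pinched the red knob and threw it right over. The camera shows it where its 2.0 rad stop predicts, and it still lay back in the last picture.
- **Ram:** I wound the crank back until the grip stood about 18° past the top. The ram's top rose about 9 pixels in the side view, which matches the full 31 mm stroke. It was still up in the last picture.
- **Link arm:** I drew the small silver link arm out from under the raised ram and lowered it until the tray took its weight before opening the fingers. The last picture shows it flat and near the centre of the tray, with the gripper about 0.2 m up and touching nothing.
- **Other objects:** The glue bottle stands undisturbed in the last picture. The offcut and tape measure were outside that final crop, so I did not check them again. The arm never went near them.

No check failed or disagreed; wrist force readings stayed below about 15 N.

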